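# Load the scraper blade into its holder

## Task

Pick up the scraper blade by its yellow grip and lay it in the grey holder, feeling gently along the channel for the brass locating pin until the blade's notch drops over it and the blade lies flat on the channel floor. Let go of it, then push the red-knobbed keeper fully home over the end of the blade. Never force the blade against the holder, and leave the two bottles and the jar behind it where they stand.

Things in the scene. Friction and masses are not known exactly. Their poses are not given: they have to be found in the camera images.
- blade_grip (a point): Centre (half-way up) of the yellow upright grip of the loose steel scraper blade, about 0.1 kg. Grip: 12 mm thick (x), 40 mm long (y), 38 mm tall (z), on the middle of the flat blade. Blade: 44 mm wide (x), 108 mm long (y), 4 mm thick, its underside 23 mm below this point; bevelled edge at -x, notch in the +x edge. Axes are the blade's own, z up.
- notch (a point): Middle of the blade's notch, level with its underside; 15.5 mm to +x of the grip's centre. The notch is open to the blade's +x edge, 9 mm wide (y) and 13 mm deep (x). Axes as the blade's.
- holder: Grey holder screwed to the bench; origin on the bench under the middle of its channel. The channel runs along y, open at the +y end (y = +61 mm); its floor is 8 mm above the origin. Aluminium rails rise 12 mm above the floor, inner faces at x = +24.5 mm (back) and -24.5 mm (front, in pieces). The blade goes in with its axes the same way as the holder's.
- pin_slot (a point): Middle of the black slot in the channel floor (holder x = +16, y = 0). The brass locating pin (7 mm across, 7 mm tall, top edge chamfered) is set firmly in it, somewhere within 13 mm either way along y; where is not reported: find it by sight or feel. A blade whose notch is not over the pin rides on its top, 7 mm above the floor; over it, it drops to the floor.
- keeper (a joint): Sliding keeper at the holder's -y end: 0 m = drawn back, 0.038 m = fully home (towards the holder's +y). Its underside runs 6 mm above the channel floor: it passes over a seated blade but butts against one riding on the pin. About 2 N of friction; it stays where it is left. Its tip is at holder y = -74 mm + the joint value.
- keeper_knob (a point): Centre of the keeper's red knob, 16 mm (x) by 12 mm (y) by 24 mm tall; 30 mm above the bench, top 42 mm above the bench. Axes as the holder's; push to +y to close.
- ink_bottle: Brown dropper bottle, 33 mm across, 96 mm tall, bystander; origin at the centre of its underside.
- bronze_jar: Bronze-brown paint jar with a black lid, 48 mm across, 66 mm tall, bystander; origin at the centre of its underside.
- blue_bottle: Blue paint bottle with black nozzle, 37 mm across, 109 mm tall, bystander; origin at the centre of its underside.

How it is judged:
On the way, in this order (a step that is already met when the one before it is completed fails the run):
1. the blade lies flat on the channel floor with its notch over the pin (z of blade_grip in the frame of holder below 0.0325 m and x of blade_grip in the frame of holder between -0.005 and 0.005 m and y of blade_grip in the frame of holder between -0.017 and 0.017 m and angle between the z axis of blade_grip and the z axis of holder, either way round below 0.06 rad), for 0.2 s.
2. the keeper is pushed fully home (value of joint keeper above 0.034 m), for 0.2 s.
At the end, for the whole second after the job is handed in: The blade lies in the channel with its notch over the pin: grip centre at most 32.5 mm above the holder's origin (31 mm when flat), within 5 mm of the channel's middle line and 17 mm of its middle, level to 0.06 rad; and the keeper is home (beyond 34 mm of its 38 mm) (all of step 1 and value of joint keeper above 0.034 m); the robot touches nothing.
It fails at once if the blade is pressed or knocked against the holder with more than 40 N (contact force between blade and holder above 40 N).
It fails at once if a bystander is moved by more than 20 mm (distance of any of ink_bottle, bronze_jar, blue_bottle from where it was at the start of the episode above 0.02 m).
It also fails if it takes over 56 s, if anything falls off the work surface, if the arm or the gripper's body presses on something with over 40 N, if the wrist force passes 120 N, or if a joint passes its speed limit or range.

## Robot

A 6-joint arm with a two-finger parallel gripper is mounted at the origin on a cart in front of the work surface, level with it; the furniture and walls round the work are solid. World frame = base frame: x ahead of the robot, y to its left, z up, the work surface at z = 0. Lengths are in m, angles in rad, forces in N, time in s.
With the tool pointing down it reaches from about 0.275 to 0.725 m from the base axis. Payload 5.6 kg.
Tool frame: the origin (TCP) lies midway between the tips of the shut fingers; the grasp point (between the pads) lies 19 mm behind it; z points along the fingers, y is the line along which they close (so a half turn about z gives the same grasp; the last joint's range is limited). The gripper opens to 85 mm and grips with 20 to 120 N. Pads are 22 mm wide; open, the fingers measure 114 mm over their backs; the gripper's body (76 mm by 85 mm) begins 54 mm behind the grasp point. The pads swing forward as they close: fully open they stand 13 mm farther back than shut.
Start: joints at [1.408, 0.255, 0.108, 0, -1.424, -0.285], TCP at [0.238, 0.496, 0.231] pointing down, gripper open.
Joint ranges: [-2.95, 2.95], [-1.21, 1.97], [-1.09, 1.5], [-2.87, 1.71], [-2.94, -0.07], [-3.05, 3.05]. Speed limits (rad/s): [2.57, 2.57, 3.14, 3.14, 3.14, 3.14].

## Interface

Orientations are given as a unit quaternion [x, y, z, w].
In Python, from rig import manip, effector, planner, get_image, camera_model, hand_in, outline_of, mark_of, monitor gives the robot as it stands. Calls block until the motion is done:
- manip.move_pose(position, orientation): joint-space move of the TCP to a pose.
- manip.movel(position, rotation=None, vel=0.15, contact_N=None): straight line of the TCP; rotation=None keeps the orientation; vel is the mean speed in m/s. With contact_N (N) it stops when the force on the tool has changed by that much, and returns True; else False.
- manip.move_j(angles): joint-space move.
- effector.open_gripper() and effector.close_gripper(): open the fingers fully, or close them until they stop; the grip force is fixed at half the most.
- manip.sleep(seconds).
- planner.ik(position, orientation): joint angles nearest the present ones, or None.
- get_image(name): name is "scene" or "top" or "wrist"; returns (picture, depth): 480x640x3 uint8, blue, green, red; 480x640 float32, m along the optical axis (not along the pixel's ray), 0 where there is no reading.
- camera_model(name): a dict with "fx", "fy", "cx", "cy" (pixels), "dist_coeffs" ([k1, k2, p1, p2, k3] as OpenCV has them; the pictures are not rectified), "T" (4x4, takes a point from camera to world coordinates). Camera axes: x right, y down, z forward; pixel columns grow to the right and rows downward; lengths in m; the calibration is good to about 2 mm. A picture is of the moment at which its call begins: read the wrist's pose just before it. camera_model takes no time and is no camera call; for the wrist camera it gives the pose at the moment of the call.
A pose or a line that the arm cannot do raises manip.MotionError and nothing moves.
- hand_in(): hands the job in; it is judged then, once.
Trained networks look in the newest picture that a camera, given by its name, has taken for a name from the list of things; names that differ only in an ending like _2 or _b are one class to them, and where a whole thing is asked for, a point or a joint stands for the part that bears it (a point fixed in the world has none). Each returns a list of dicts, best first, with "p" (0 to 1); they miss things now and then, are a little off and sometimes report something else, mostly with a low value. They report only what shows in the picture. A call takes as long as a camera call.
- outline_of(camera, query): "pixels" (480x640 bool, what is visible of it) and "xy" ([column, row] in pixels, amid what is visible of it).
- mark_of(camera, query): "xy" ([column, row] in pixels: a listed point, or the origin of a listed thing).
Readings, each from a call of its own:
- monitor.current_time_s(): time.
- monitor.current_joints(): joint angles.
- monitor.current_dq(): joint speeds.
- monitor.current_tau(): joint torques, N m.
- monitor.current_eef_pos(): TCP position.
- monitor.current_eef_rot(): TCP orientation.
- monitor.current_ft_force(): force on the tool from outside, world axes, zero at the start.
- monitor.current_wrist_torque(): the same for the moment, N m.
- monitor.current_finger_gap(): finger opening in m.
- monitor.current_gripper_force(): force on a finger pad.
Only numpy, scipy, OpenCV 4.12 (cv2) and the standard library are available. Lean on these libraries where they do the work, as an engineer would, in place of code of your own. Each camera call takes 0.05 s, during which the arm holds its last target. There are 200 camera calls.

## Working session

There is one attempt and no reset: what is moved stays moved. The work goes in short steps, each a Python script; the robot and the scene stay as the last script left them, time stands still between calls to the robot, and variables do not carry over. Pictures are saved under pics/ and viewed, at most 10 in all, crops included, and the job is handed in when it is done.

```bash
ls; mkdir -p pics
cat > h.py <<'E'
from rig import *
import numpy as np, cv2
def ray(cam,xy):
    m=camera_model(cam);K=np.array([[m['fx'],0,m['cx']],[0,m['fy'],m['cy']],[0,0,1.]])
    u=cv2.undistortPoints(np.array([[xy]],float),K,np.array(m['dist_coeffs'],float))[0,0]
    T=np.array(m['T']);return T[:3,3],T[:3,:3]@np.array([u[0],u[1],1.])
def at_z(cam,xy,z):
    o,d=ray(cam,xy);return o+d*(z-o[2])/d[2]
def at_d(cam,xy,dep):
    o,d=ray(cam,xy);return o+d*dep
E
python3 - <<'E'
from h import *
for c in ["top","scene"]:
    im,d=get_image(c);cv2.imwrite(f"pics/{c}0.png",im);np.save(f"{c}d.npy",d)
    for q,z in [("blade_grip",.023),("notch",0),("holder",0),("pin_slot",.008),("keeper_knob",.03),("ink_bottle",0),("bronze_jar",0),("blue_bottle",0)]:
        for r in mark_of(c,q)[:1]:
            print(c,q,np.round(r['xy'],1),round(r['p'],2),at_z(c,r['xy'],z).round(4))
print(monitor.current_time_s(),monitor.current_eef_rot())
E
```

```text
pics
top blade_grip [406.8 251.8] 0.57 [ 0.5416 -0.2106  0.023 ]
top notch [403.  244.3] 0.76 [ 0.5583 -0.2081  0.    ]
top holder [249.3 281.3] 0.86 [0.4894 0.0821 0.    ]
top pin_slot [250.4 271.5] 0.8 [0.5072 0.0792 0.008 ]
top keeper_knob [295.4 274.1] 0.64 [ 0.501  -0.0055  0.03  ]
top ink_bottle [271.8 174.7] 0.71 [0.6942 0.0422 0.    ]
top bronze_jar [216.9 175.5] 0.57 [0.6931 0.1486 0.    ]
top blue_bottle [337.1 175.2] 0.94 [ 0.6931 -0.0839  0.    ]
scene blade_grip [387.4 295.1] 0.83 [ 0.5467 -0.2003  0.023 ]
scene notch [395.5 301.7] 0.56 [ 0.5562 -0.2137  0.    ]
scene holder [232.3 274.9] 0.66 [0.4941 0.0769 0.    ]
scene pin_slot [232.9 268.3] 0.6 [0.5028 0.0795 0.008 ]
scene keeper_knob [276.  275.6] 0.94 [ 0.5035 -0.01    0.03  ]
scene ink_bottle [297.  210.9] 0.73 [0.6935 0.0421 0.    ]
scene bronze_jar [250. 200.] 0.71 [0.6839 0.1458 0.    ]
scene blue_bottle [357.1 227. ] 0.62 [ 0.6994 -0.0865  0.    ]
0.9 [ 9.75040937e-01 -2.22025158e-01 -1.52313288e-07  2.25950751e-05]
```

Run:
```python
from h import *
im=cv2.imread("pics/top0.png");c=im[150:330,190:450];cv2.imwrite("pics/c.png",cv2.resize(c,(780,540),interpolation=cv2.INTER_CUBIC))
```

```text
(no output)
```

View pics/c.png

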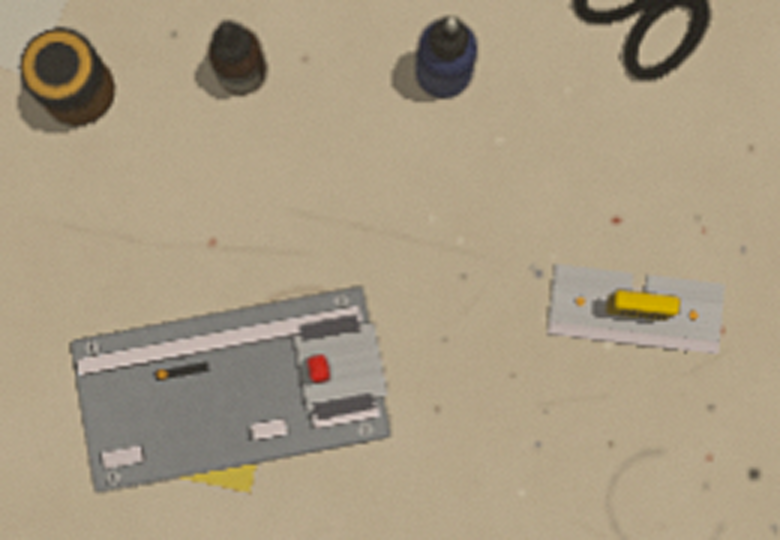

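```bash
cat >> h.py <<'E'
def q_for(phi):  # tool down, tool y along world angle phi (mod pi), choosing reachable nearest
    c=[]
    for p in (phi,phi+np.pi):
        a=(p+np.pi/2)/2; c.append(np.array([np.cos(a),np.sin(a),0,0]))
    return c
def best_q(pos,phi):
    j0=np.array(monitor.current_joints());b=None
    for q in q_for(phi):
        j=planner.ik(pos,q)
        if j is not None:
            s=abs(np.array(j)[5])
            if b is None or s<b[0]: b=(s,q)
    return b[1]
E
python3 - <<'E'
from h import *
for n,p,th in [("holder",[0.47,0.07,0.26],0.184),("blade",[0.50,-0.205,0.24],-0.129)]:
    q=best_q(p,th); manip.move_pose(p,q); manip.sleep(.2)
    im,d=get_image("wrist");cv2.imwrite(f"pics/w_{n}.png",im);np.save(f"w_{n}.npy",d)
    import pickle;pickle.dump(camera_model("wrist"),open(f"m_{n}.pkl","wb"))
    for k,z in ([("holder",0),("pin_slot",.008),("keeper_knob",.03)] if n=="holder" else [("blade_grip",.023),("notch",0)]):
        for r in mark_of("wrist",k)[:1]: print(k,np.round(r['xy'],1),round(r['p'],2),at_z("wrist",r['xy'],z).round(4))
    print(np.round(monitor.current_joints(),2),monitor.current_time_s(),monitor.current_eef_pos())
E
```

```text
holder [297.9 194.2] 0.55 [0.4875 0.0751 0.    ]
pin_slot [284.3 197.8] 0.92 [0.5015 0.0802 0.008 ]
keeper_knob [293.3 115.7] 0.56 [ 0.5049 -0.0069  0.03  ]
[ 0.48  0.1  -0.01  0.   -1.46 -0.29] 3.0667 [0.46999002 0.07024974 0.25996359]
blade_grip [274.5 204.4] 0.95 [ 0.5408 -0.2054  0.023 ]
notch [260.9 200.3] 0.79 [ 0.5577 -0.2075  0.    ]
[-0.1   0.23  0.1  -0.   -1.44 -0.03] 4.4917 [ 0.50021251 -0.2043507   0.24018711]
```

View pics/w_holder.png

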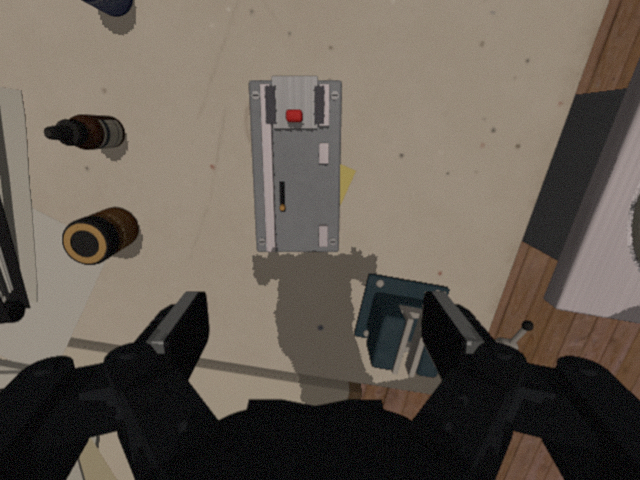

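View pics/w_blade.png

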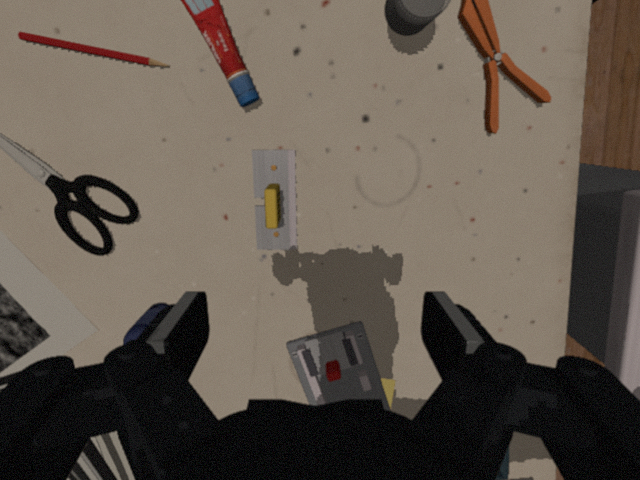

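```bash
cat > meas.py <<'E'
import pickle,numpy as np,cv2
def warp(n,c,th,z,half=0.1,s=4000):
    """rectified patch in local frame at c, yaw th, plane z; image col=-y*s (left=+y), row=-x*s"""
    m=pickle.load(open(f"m_{n}.pkl","rb"));im=cv2.imread(f"pics/w_{n}.png")
    K=np.array([[m['fx'],0,m['cx']],[0,m['fy'],m['cy']],[0,0,1.]]);T=np.linalg.inv(np.array(m['T']))
    N=int(2*half*s);r,q=np.mgrid[0:N,0:N];lx=half-r/s;ly=half-q/s
    X=np.stack([c[0]+lx*np.cos(th)-ly*np.sin(th),c[1]+lx*np.sin(th)+ly*np.cos(th),np.full(lx.shape,z)],-1).reshape(-1,3)
    p,_=cv2.projectPoints(X,cv2.Rodrigues(T[:3,:3])[0],T[:3,3],K,np.array(m['dist_coeffs'],float))
    p=p.reshape(N,N,2).astype(np.float32)
    return cv2.remap(im,p[...,0],p[...,1],cv2.INTER_CUBIC)
def grid(w,half=0.1,s=4000):
    for k in range(-9,10):
        o=int((half-k*.01)*s);cv2.line(w,(o,0),(o,w.shape[0]),(0,255,0) if k else (0,0,255),1);cv2.line(w,(0,o),(w.shape[1],o),(0,255,0) if k else (0,0,255),1)
    return w
E
python3 - <<'E'
from meas import *
a=grid(warp("holder",(.489,.079),.184,.008))[200:600]
b=grid(warp("blade",(.541,-.2075),-.129,.004))[200:600]
cv2.imwrite("pics/rect.png",np.vstack([a[50:350],b[50:350]]))
E
```

```text
(no output)
```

View pics/rect.png

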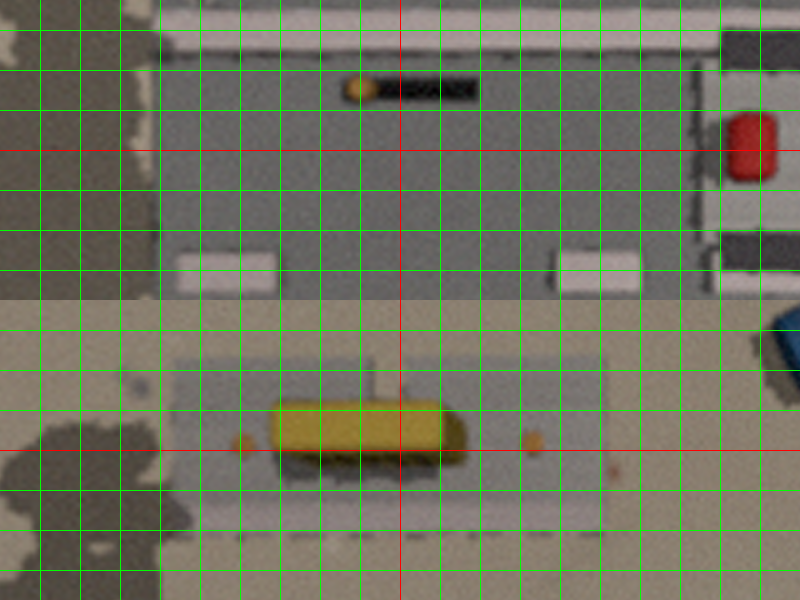

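Run:
```python
from h import *
import pickle
c=np.array([.5429,-.2048]);q=best_q([*c,.1],-.125)
manip.move_pose([*c,.09],q);print(manip.movel([*c,.014],vel=.1,contact_N=8))
effector.close_gripper();print(monitor.current_finger_gap(),monitor.current_eef_pos(),monitor.current_eef_rot(),q)
manip.movel([*c,.10],vel=.15);manip.sleep(.2)
print(monitor.current_ft_force(),monitor.current_finger_gap(),monitor.current_time_s(),monitor.current_eef_pos())
im,d=get_image("wrist");cv2.imwrite("pics/w_held.png",im);np.save("w_held.npy",d);pickle.dump(camera_model("wrist"),open("m_held.pkl","wb"))
print(camera_model("wrist")["T"])
for k in("blade_grip","notch"):
    for r in mark_of("wrist",k)[:1]: print(k,r['xy'],r['p'])
```

```text
False
0.011483787851701299 [ 0.54311873 -0.20481122  0.01428286] [-6.61617973e-01  7.49841044e-01 -2.19231209e-04  1.35908742e-04] [-0.66156076  0.74989157  0.          0.        ]
[-0.46981934  0.47853869 -2.14105429] 0.011085726784500921 7.6583 [ 0.54217337 -0.20464372  0.09871296]
[[-0.99228572  0.11946903  0.03310884  0.53291843]
 [ 0.12396042  0.95251229  0.27812613 -0.27622975]
 [ 0.00169088  0.28008477 -0.95997378  0.24161228]
 [ 0.          0.          0.          1.        ]]
blade_grip [315.9, 311.5] 0.79
notch [281.2, 285.2] 0.71
```

View pics/w_held.png

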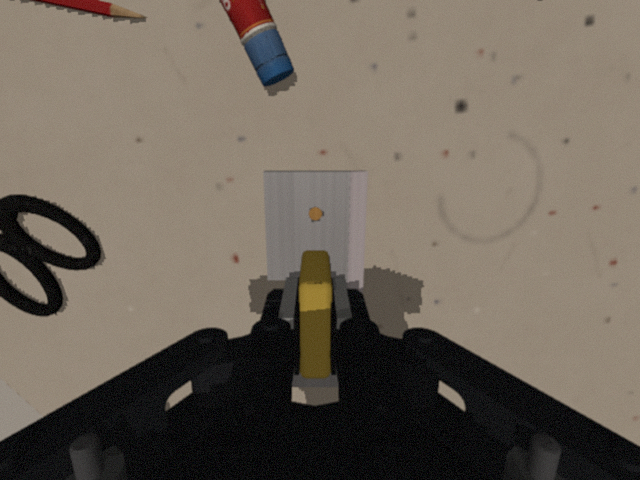

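Run:
```python
import pickle,numpy as np,cv2
from meas import *
def proj(n,xy,z):
    m=pickle.load(open(f"m_{n}.pkl","rb"));K=np.array([[m['fx'],0,m['cx']],[0,m['fy'],m['cy']],[0,0,1.]])
    u=cv2.undistortPoints(np.array([[xy]],float),K,np.array(m['dist_coeffs'],float))[0,0];T=np.array(m['T'])
    d=T[:3,:3]@np.array([u[0],u[1],1]);o=T[:3,3];return o+d*(z-o[2])/d[2]
def loc(p,c,th):
    d=p[:2]-c;return np.round(1000*np.array([d[0]*np.cos(th)+d[1]*np.sin(th),-d[0]*np.sin(th)+d[1]*np.cos(th)]),2)
for xy in [(264,170.5),(366.5,170),(268,280),(315.5,213.5)]: print(xy,loc(proj("held",xy,.0887),np.array([.54217,-.20464]),-.125))
dd=np.load("w_held.npy");m=pickle.load(open("m_held.pkl","rb"));T=np.array(m['T'])
for u,v in[(300,190),(330,250),(290,250)]:
    z=dd[v,u];p=T@[ (u-m['cx'])/m['fx']*z,(v-m['cy'])/m['fy']*z,z,1];print(p.round(4))
# holder camera
mh=pickle.load(open("m_holder.pkl","rb"));print(np.array(mh['T'])[:3,3],mh['fx'])
H=np.array([.489,.079]);th=.184
# rect crop rows: row=200+50+r ; cols
def pix(c_,r_): return np.array([.1-(r_+250)/4000,.1-c_/4000])
def up(l,z): # local point seen on plane .008 -> at height z
    w=H+np.array([l[0]*np.cos(th)-l[1]*np.sin(th),l[0]*np.sin(th)+l[1]*np.cos(th)])
    o=np.array(mh['T'])[:3,3];P=np.array([*w,.008]);return o+(P-o)*(z-o[2])/(.008-o[2])
for n,c_,r_,z in [("pin",361,89,.014),("railback_top_inner",400,50,.02),("front_piece_inner",220,251,.02),("front_piece2",600,249,.02),("plateend",158,150,.008),("keepertip_top",703,150,.02),("knobtop",752,147,.042),("slotL",343,90,.008),("slotR",478,90,.008),("rail_end",155,30,.02)]:
    p=up(pix(c_,r_),z);print(n,p.round(4),loc(p,H,th))
```

```text
(264, 170.5) [ 20.82 -54.42]
(366.5, 170) [-22.32 -54.66]
(268, 280) [20.92 -4.47]
(315.5, 213.5) [ -0.88 -35.85]
[ 0.5421 -0.2512  0.0887  1.    ]
[ 0.5325 -0.2227  0.0888  1.    ]
[ 0.5502 -0.225   0.0892  1.    ]
[ 4.82188428e-01 -2.88756652e-04  4.02563657e-01] 360.48026208366247
pin [0.5019 0.09   0.014 ] [14.7   8.44]
railback_top_inner [0.5126 0.081  0.02  ] [23.59 -2.33]
front_piece_inner [0.4567 0.115  0.02  ] [-25.13  41.3 ]
front_piece2 [0.4741 0.0245 0.02  ] [-24.64 -50.81]
plateend [0.4779 0.1385 0.008 ] [-0.  60.5]
keepertip_top [0.5022 0.0044 0.02  ] [ -0.64 -75.78]
knobtop [ 0.5038 -0.0068  0.042 ] [ -1.14 -87.03]
slotL [0.5011 0.0958 0.008 ] [15.   14.25]
slotR [0.5073 0.0626 0.008 ] [ 15.  -19.5]
rail_end [0.5065 0.1403 0.02  ] [28.44 57.05]
```

```bash
cat >> h.py <<'E'
H=np.array([.489,.079]);TH=.184
a_=(TH+1.5*np.pi)/2;QH=np.array([np.cos(a_),np.sin(a_),0,0])
def W(x,y,z): # local mm -> world
    x,y=x/1e3,y/1e3
    return [H[0]+x*np.cos(TH)-y*np.sin(TH),H[1]+x*np.sin(TH)+y*np.cos(TH),z]
def L():
    p=np.array(monitor.current_eef_pos());d=p[:2]-H
    return np.round([1e3*(d[0]*np.cos(TH)+d[1]*np.sin(TH)),1e3*(-d[0]*np.sin(TH)+d[1]*np.cos(TH)),1e3*p[2]],2)
def F():
    f=np.array(monitor.current_ft_force());return np.round([f[0]*np.cos(TH)+f[1]*np.sin(TH),-f[0]*np.sin(TH)+f[1]*np.cos(TH),f[2]],2)
E
python3 - <<'E'
from h import *
manip.move_pose(W(0,8.4,.09),QH);manip.movel(W(0,8.4,.042),vel=.1);manip.sleep(.15)
print(L(),F(),monitor.current_eef_rot(),QH,monitor.current_finger_gap())
print(manip.movel(W(0,8.4,.021),vel=.015,contact_N=3),L(),F());manip.sleep(.2);print(L(),F(),monitor.current_time_s())
im,d=get_image("wrist");cv2.imwrite("pics/w_in.png",im)
E
```

```text
[ 0.7   8.44 42.81] [-0.33 -0.32 -0.55] [ 7.69049794e-01 -6.39188299e-01  4.00393841e-04 -7.56207756e-04] [-0.76907851  0.63915432  0.          0.        ] 0.011013994256102964
True [-0.06  8.37 22.17] [ 0.12 -0.25  4.36]
[-0.05  8.39 22.17] [0.38 0.45 5.29] 11.1417
```

View pics/w_in.png

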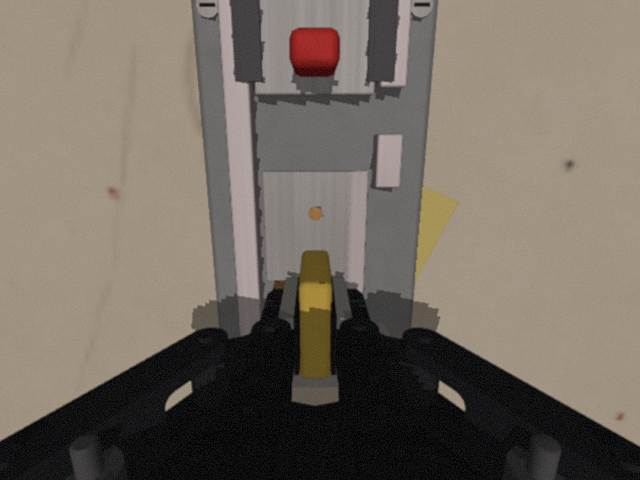

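Run:
```python
from h import *
effector.open_gripper();manip.sleep(.2);print(L(),F(),monitor.current_finger_gap())
manip.movel(W(0,8.4,.10),vel=.12);effector.close_gripper()
manip.move_pose(W(-.5,-116,.09),QH);manip.movel(W(-.5,-116,.034),vel=.1,contact_N=6);manip.sleep(.15);print(L(),F())
print(manip.movel(W(-.5,-60,.034),vel=.03,contact_N=14),L(),F(),monitor.current_time_s())
im,d=get_image("top");cv2.imwrite("pics/t2.png",cv2.resize(im[220:320,200:330],(780,600),interpolation=cv2.INTER_CUBIC))
```

```text
[-1.21  8.22 21.2 ] [-0.92  0.46  0.44] 0.08525819765508039
[   0.17 -115.91   34.84] [0.21 0.26 0.12]
True [ -0.71 -66.93  34.02] [ 1.2  -2.81  1.85] 16.6083
```

View pics/t2.png

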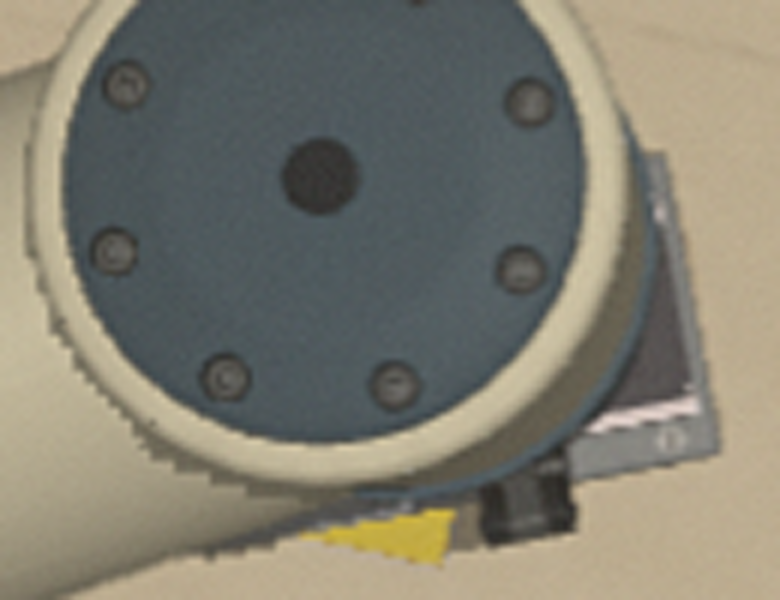

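Run:
```python
from h import *
print(manip.movel(W(-.5,-58,.034),vel=.02,contact_N=18),L(),F())
manip.movel(W(-.5,-80,.034),vel=.1);manip.movel(W(-.5,-80,.12),vel=.15)
manip.move_pose(W(-.5,40,.22),QH);manip.sleep(.2)
im,d=get_image("wrist");cv2.imwrite("pics/w_fin.png",im)
for k,z in[("keeper_knob",.03),("blade_grip",.031)]:
    for r in mark_of("wrist",k)[:1]:
        p=at_z("wrist",r['xy'],z)[:2]-H;print(k,r['p'],1e3*(p[0]*np.cos(TH)+p[1]*np.sin(TH)),1e3*(-p[0]*np.sin(TH)+p[1]*np.cos(TH)))
print(monitor.current_time_s())
```

```text
True [ -0.78 -66.93  34.15] [ 1.43 -4.97  2.56]
keeper_knob 0.56 -2.1432499251934045 -51.07854290885212
blade_grip 0.73 -0.46346773317970225 11.848066142497178
18.9833
```

View pics/w_fin.png

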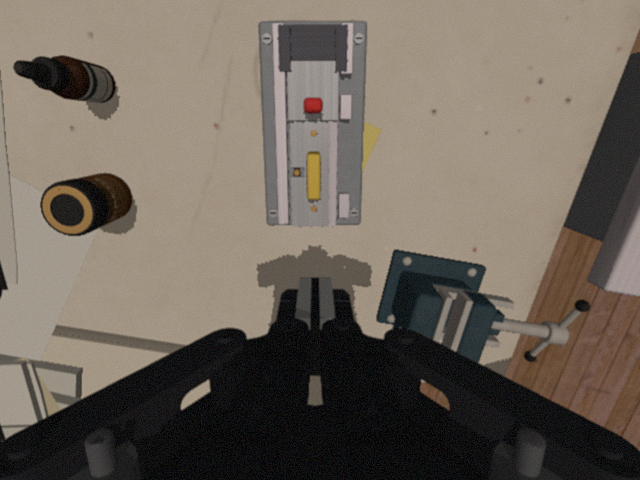

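```bash
python3 -c "
from rig import *
print(hand_in())"
```

```text
the job is handed in; nothing more can be done
None
```

I laid the blade in the holder and it seated over the pin on the first try. I let go and pushed the keeper to a firm stop (about 36 mm by camera, home is 38 mm), with no contact with the bottles or jar seen, and handed the job in at about 19 s; no verdict came back.

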